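# Pack the tea cakes down the tube with the pestle

## Robot

A 6-joint arm with a two-finger parallel gripper is mounted at the origin on the work surface. World frame = base frame: x ahead of the robot, y to its left, z up, the work surface at z = 0. Lengths are in m, angles in rad, forces in N, time in s.
With the tool pointing down it reaches from about 0.375 to 0.9 m from the base axis. Payload 3.1 kg.
Tool frame: the origin (TCP) lies at the centre of the arm's flange, where the gripper is bolted on; the fingertips stand tip_reach ahead of it and the grasp point (between the pads) lies 164 mm ahead of it (tip_reach is the distance from the TCP to the fingertips, in m); z points along the fingers, y is the direction in which the jaws open and shut (so a half turn about z gives the same grasp; the last joint's range is limited). The gripper opens to 87 mm and grips with 3 to 60 N. Pads are 19 mm wide; open, the fingers measure 117 mm over their backs; the gripper's body (75 mm by 190 mm) begins 51 mm behind the grasp point.
Start: joints at [1.071, 0.527, 1.433, -0, 1.181, -0.178], TCP at [0.197, 0.593, 0.405] pointing down, gripper open.
Joint ranges: [-3.08, 3.08], [-0.75, 2.2], [0.22, 2.44], [-1.43, 4.57], [0, 2.65], [-2.85, 2.85]. Speed limits (rad/s): [2.79, 2.79, 3.14, 3.14, 3.14, 3.14].

## Interface

Orientations are given as a unit quaternion [x, y, z, w].
In Python, from rig import get_obs, camera, hand_in, tip_reach gives the robot as it stands. The module is installed in compiled form; this text tells all that it offers.
- The arm moves only by the tool servo_tool, never from a script. Its argument "steps" is one flat list of numbers, 5 for each row, row after row: the finger opening in m, from 0 to 0.087, then the shift along the tool's x, y, z in m, then the turn about the tool's z in rad. A call has 1 to 12 rows; each row is the pose to reach, as a shift and turn from the pose commanded when the call began, along the tool's axes at that moment; what a row does not reach only later rows make up. A row lasts 1/8 s, in which the tool goes at most 62.5 mm and 10.7 degrees, less where a joint would pass 70% of its speed; a pose out of reach is approached as far as the arm can. A call with a gripper value outside its range is refused whole. The fingers move at their own pace and stop on an object; "force" is the grip in N (left out, the last holds). Time passes only in rows, so rows that repeat a pose let the fingers close. It gives the time, the measured TCP pose, the force and the opening at its end, in the units of the state.
- get_obs(): the state, without advancing time (a new reading comes with each control period).
- camera(name): name is "scene" or "top" or "wrist"; returns a dict with "pixels" (420x560x3 uint8, blue, green, red), "vertical_fov" (degrees; the focal length in pixels is half the picture's height over the tangent of half this angle, whatever the lens; pixels are square), "cx", "cy" (the principal point, pixels), "D" ([k1, k2, p1, p2, k3] as OpenCV has them; the pictures are not rectified), "T" (4x4, takes a point from camera to world coordinates). Camera axes: x right, y up, looking along -z (the intrinsics and any distortion apply to the point x, -y, -z); pixel columns grow to the right and rows downward; lengths in m; the calibration is good to about 2 mm. A picture is of the moment at which its call begins. There is no depth.
- hand_in(): hands the job in, once; it reports no verdict.
The state is a dict: "time": time; "q": joint angles; "joint_velocities": joint speeds; "joint_torque": joint torques, N m; "position": TCP position; "tool_rot": TCP orientation; "ft_force": force on the tool from outside, world axes, zero at the start; "moment": the same for the moment, N m; "grip_width": finger opening in m.
Only numpy, scipy, OpenCV 4.12 (cv2) and the standard library are available. Lean on these libraries where they do the work, as an engineer would, in place of code of your own. Each camera call takes 0.05 s, during which the arm holds its last target.

## Task

Lift the tea strainer off the mouth of the clear tube and stand it upright on the cutting board. Then take the wooden pestle out of the mortar and push the three tea cakes down the tube with it until they lie tight on one another and bottom out firmly, and put the pestle back upright in the mortar. Leave the mortar and the other things on the counter where they are.

Things in the scene. Friction and masses are not known exactly. Their poses are not given: they have to be found in the camera images.
- dispenser: Tea-cake tube fixed to the counter: upright clear plastic tube, open at the top, on a round steel base 96 mm across and 12 mm thick. Tube 72 mm outside, 64 mm inside (4 mm wall), rim 150 mm above the counter, inner floor 12 mm above the counter. Origin: centre of the base's underside, on the tube's axis; z up.
- cake_low: Lowest of three hard dark tea cakes with paper bands in the tube, each a solid disc 62 mm across and 20 mm thick, a snug fit that stays where it is left. Origin: centre of its underside; fully home this is 12 mm above the counter. At the start it hangs 13 to 25 mm above the tube's floor.
- cake_mid: Middle tea cake, same size, origin centre of its underside (32 mm above the counter when the stack is packed). At the start a gap of 4 to 10 mm separates it from the one below.
- cake_top: Top tea cake, same size; origin: centre of its underside, its upper face 20 mm higher. Packed home its upper face is 72 mm above the counter; at the start a gap of 4 to 10 mm lies below it. Pushing takes about 2 N, then 4 N with two cakes, 6 N with all three (a little more when fast); once packed nothing gives. A firm press is 12 to 25 N on the packed stack, for a moment; stay below 60 N.
- strainer: Stainless basket tea strainer, 0.12 kg, at the start sitting in the tube's mouth. Basket 48 mm across, flat bottom; flat rim 88 mm across and 3 mm thick, its underside 25 mm above the bottom; arched handle with a flat top bar along the strainer's x axis, 68 mm long, 10 mm wide (y), 6 mm thick, centre 65 mm above the bottom, 34 mm free below it. Origin: centre of the basket's underside; z up.
- board: Square white plastic cutting board, 180 x 180 x 10 mm, lying flat on the counter, loose, 0.6 kg. Origin: centre of its underside; x and y along its edges, top face 10 mm above the origin.
- mortar: Round clay mortar, loose, 1.4 kg, 70 mm high, 108 mm across at the foot and 132 mm at the rim, wall 8 mm; flat inner floor 12 mm above the counter, about 92 mm across. Origin: centre of its underside; z up.
- pestle: Wooden pestle, 170 mm long, 0.16 kg, standing upright on its thick end in the mortar. Flat foot 44 mm across for the lowest 34 mm, tapering to a round shaft 26 mm across from 62 to 158 mm above the foot, top end slightly narrower. Origin: centre of the foot's flat underside; z along the pestle towards its thin end.
- cup: Bystander: blue enamel cup with one handle, 76 mm across, 75 mm high. Origin: centre of underside.
- caddy: Bystander: plastic seasoning caddy with a press button on its front, 72 x 112 x 69 mm. Origin: centre of underside.
- spoon: Bystander: spoon lying on the counter at the right.
- jar: Bystander: jar 64 mm across, 90 mm high. Origin: centre of underside.
- bowl: Bystander: small white bowl 110 mm across, 45 mm high. Origin: centre of underside.
- tin: Bystander: metal tin 56 mm across, 80 mm high. Origin: centre of underside.

How it is judged:
On the way, in this order (a step that is already met when the one before it is completed fails the run):
1. the strainer stands upright on the cutting board, let go (x of strainer in the frame of board between -0.088 and 0.088 m and y of strainer in the frame of board between -0.088 and 0.088 m and z of strainer in the frame of board between 0.005 and 0.014 m and angle between strainer's own z axis and vertical below 0.12 rad and contact force between strainer and the fingers below 0.2 N), for 0.2 s.
2. the three cakes are packed down on the tube's floor and pressed firmly with the pestle (over 8 N) (z of cake_low in the frame of dispenser below 0.0145 m and z of cake_mid in the frame of dispenser below 0.035 m and z of cake_top in the frame of dispenser below 0.055 m and contact force between pestle and cake_top above 8 N), for 0.05 s.
At the end, for the whole second after the job is handed in: Strainer upright (within 7 deg) with its centre over the cutting board; the three cakes stacked on the tube's floor (within 3 mm); pestle foot down in the mortar (within 45 mm of its axis, 18 mm of its floor), leaning under 34 deg; mortar level; all let go and at rest (x of strainer in the frame of board between -0.088 and 0.088 m and y of strainer in the frame of board between -0.088 and 0.088 m and z of strainer in the frame of board between 0.005 and 0.014 m and angle between strainer's own z axis and vertical below 0.12 rad and z of cake_low in the frame of dispenser below 0.0145 m and z of cake_mid in the frame of dispenser below 0.035 m and z of cake_top in the frame of dispenser below 0.055 m and horizontal distance between pestle and mortar below 0.045 m and z of pestle in the frame of mortar below 0.03 m and angle between pestle's own z axis and vertical below 0.6 rad and angle between mortar's own z axis and vertical below 0.1 rad and linear speed of each of pestle, strainer below 0.03 m/s); the robot touches nothing.
It fails at once if another thing on the counter is moved more than 30 mm (distance of any of cup, caddy, spoon, jar, bowl, tin from where it was at the start of the episode above 0.03 m).
It fails at once if the mortar is moved more than 50 mm or tipped (distance of mortar from where it was at the start of the episode above 0.05 m or angle between mortar's own z axis and vertical above 0.35 rad).
It fails at once if the cakes are pressed harder than 80 N (contact force between pestle and cake_top above 80 N).
It also fails if it takes over 69 s, if anything falls off the work surface, if the arm or the gripper's body presses on something with over 40 N, if the wrist force passes 120 N, or if a joint passes its speed limit or range.

## Working session

There is one attempt and no reset: what is moved stays moved. The work goes in short steps, Python scripts to look and compute and a tool call to move; the robot and the scene stay as the last step left them, time stands still between calls to the robot, and variables do not carry over. Pictures are saved under pics/ and viewed, and the job is handed in when it is done.

Besides the shell and the picture viewer there is one more tool, called after "Emit:" in YAML: its name, and indented under it one key for each argument. servo_tool: Moves the arm, as the interface text tells. Its arguments: {"type":"object","properties":{"steps":{"type":"array"},"force":{"type":"number"}},"required":["steps"]}

```bash
mkdir -p pics; cat > h.py <<'E'
import numpy as np, cv2
from rig import get_obs, camera, hand_in, tip_reach
def K(c):
    h,w=c["pixels"].shape[:2]; f=h/2/np.tan(np.radians(c["vertical_fov"])/2)
    return np.array([[f,0,c["cx"]],[0,f,c["cy"]],[0,0,1.]])
def ray(c,uv):
    p=cv2.undistortPoints(np.array(uv,float).reshape(-1,1,2),K(c),np.array(c["D"],float)).reshape(-1,2)
    d=np.c_[p[:,0],-p[:,1],-np.ones(len(p))]; T=np.array(c["T"])
    return T[:3,3],d@T[:3,:3].T
def onz(c,uv,z):
    o,d=ray(c,uv); return o+d*((z-o[2])/d[:,2])[:,None]
def proj(c,P):
    T=np.array(c["T"]); q=(np.array(P,float).reshape(-1,3)-T[:3,3])@T[:3,:3]; q=q*[1,-1,-1]
    return cv2.projectPoints(q,np.zeros(3),np.zeros(3),K(c),np.array(c["D"],float))[0].reshape(-1,2)
E
python3 - <<'E'
from h import *
import pickle
o=get_obs(); print({k:np.round(v,3) for k,v in o.items()}, tip_reach)
C={}
for n in ["scene","top","wrist"]:
    c=camera(n); C[n]=c; cv2.imwrite(f"pics/{n}0.png",c["pixels"]); print(n,c["vertical_fov"],c["cx"],c["cy"],c["D"],np.round(c["T"],3).tolist())
pickle.dump(C,open("c0.pkl","wb"))
E
```

```text
{'time': np.float64(0.0), 'q': array([ 1.072,  0.528,  1.434,  0.   ,  1.181, -0.178]), 'joint_velocities': array([-0.001, -0.   , -0.001, -0.001,  0.   ,  0.001]), 'joint_torque': array([-2.0000e-03, -4.4005e+01, -1.7659e+01,  6.3000e-02,  5.8000e-02,
       -0.0000e+00]), 'position': array([0.197, 0.593, 0.404]), 'tool_rot': array([ 0.16 ,  0.987, -0.001, -0.   ]), 'ft_force': array([-0.552,  0.691,  0.101]), 'moment': array([0.016, 0.043, 0.004]), 'grip_width': np.float64(0.087)} 0.1822
scene 48.33222637065194 279.16660716144116 207.14918868075932 [0.04363464 0.         0.         0.         0.        ] [[-0.53, -0.727, 0.437, 1.125], [0.848, -0.449, 0.282, 0.365], [-0.009, 0.52, 0.854, 1.213], [0.0, 0.0, 0.0, 1.0]]
top 45.59334638744602 274.02726904021944 213.23051606763872 [0.02372686 0.         0.         0.         0.        ] [[-0.013, 0.999, -0.052, 0.528], [-1.0, -0.013, 0.013, 0.01], [0.012, 0.052, 0.999, 1.42], [0.0, 0.0, 0.0, 1.0]]
wrist 61.51302668631327 276.00462816721495 215.46562541656644 [0.02564669 0.         0.         0.         0.        ] [[0.316, -0.903, -0.29, 0.116], [0.949, 0.3, 0.098, 0.619], [-0.002, -0.306, 0.952, 0.384], [0.0, 0.0, 0.0, 1.0]]
```

View pics/scene0.png

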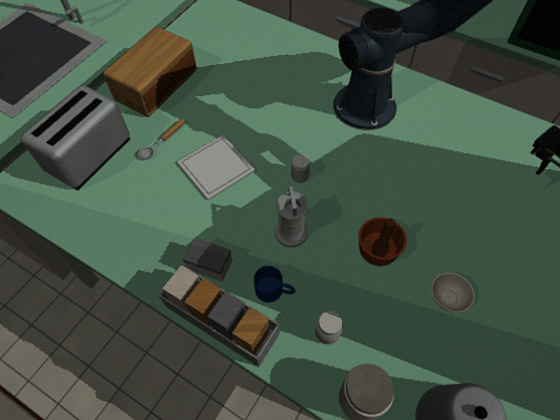

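View pics/top0.png

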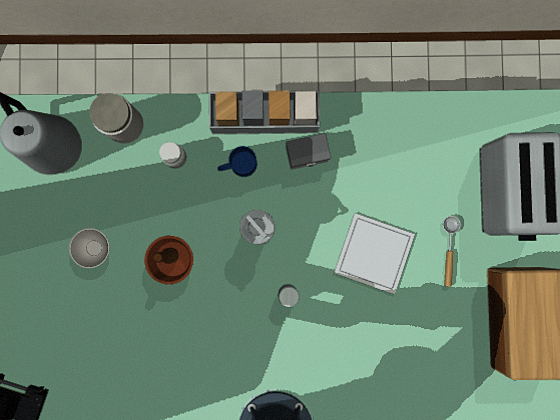

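View pics/wrist0.png

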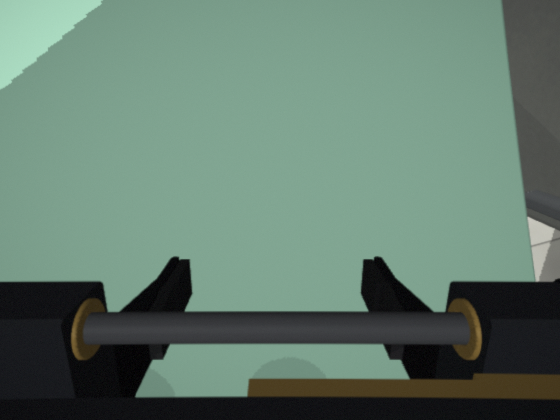

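The top view shows the strainer at about (257,227), the mortar with the pestle at (169,260) and the board at (375,252). I'll enlarge these.

```bash
python3 - <<'E'
from h import *
import pickle
C=pickle.load(open("c0.pkl","rb"))
t=C["top"]["pixels"]; s=C["scene"]["pixels"]
def crop(im,x,y,w,h,k): 
    return np.clip(cv2.resize(im[y:y+h,x:x+w],(w*k,h*k),interpolation=cv2.INTER_CUBIC).astype(float)*1.8,0,255).astype(np.uint8)
a=np.hstack([crop(t,232,202,50,50,8),crop(t,144,234,50,50,8)])
cv2.imwrite("pics/z1.png",a)
b=np.hstack([crop(s,260,170,65,85,6),crop(s,350,200,65,85,6)])
cv2.imwrite("pics/z2.png",b)
E
```

```text
(no output)
```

View pics/z1.png

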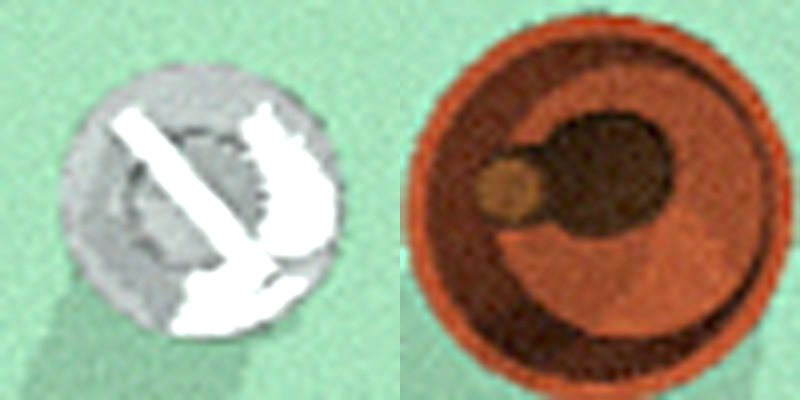

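View pics/z2.png

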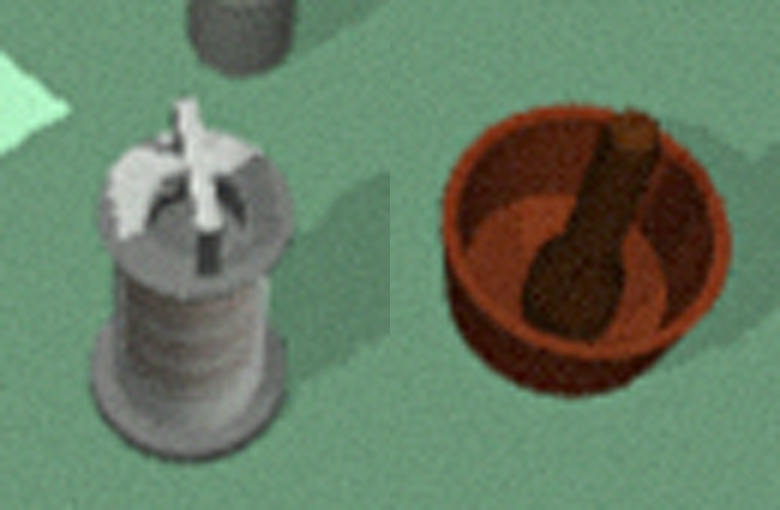

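```bash
python3 - <<'E'
from h import *
import pickle
C=pickle.load(open("c0.pkl","rb")); c=C["top"]; s=C["scene"]
e=onz(c,[[247.6,216.75],[265,235.5]],0.193); print("bar ends",e.round(4), e.mean(0).round(4), np.linalg.norm(e[1]-e[0]), np.degrees(np.arctan2(*(e[1]-e[0])[[1,0]])))
# strainer rim outline top
print("strainer rim c (0.153)",onz(c,[[232+200/8,202+200/8]],0.153).round(4), onz(c,[[232+62/8,227],[232+342/8,227]],.153).round(4))
print("mortar",onz(c,[[144+201/8,234+208/8]],0.07).round(4))
print("pestle top",onz(c,[[144+108/8,234+188/8]],0.17).round(4))
print("pestle shoulder",onz(c,[[144+213/8,234+175/8]],0.046).round(4))
print("scene strainer bar ends",onz(s,[[260+185/6,170+103/6],[260+208/6,170+222/6]],.193).round(4))
print("scene base", onz(s,[[260+188/6,170+378/6]],.012).round(4), "strainer rim",onz(s,[[260+198/6,170+210/6]],.153).round(4))
print("scene mortar rim",onz(s,[[350+(585-390)/6,200+230/6]],.07).round(4))
print("scene pestle top",onz(s,[[350+(636-390)/6,200+128/6]],.17).round(4))
# board
im=c["pixels"]; hsv=cv2.cvtColor(im,cv2.COLOR_BGR2HSV)
m=((hsv[...,1]<45)&(hsv[...,2]>110)).astype(np.uint8); m[:, :325]=0; m[:,425:]=0; m[:205]=0; m[300:]=0
cs=max(cv2.findContours(m,0,2)[0],key=cv2.contourArea); r=cv2.minAreaRect(cs); print(r); b=onz(c,cv2.boxPoints(r),.010); print(b.round(4),b.mean(0).round(4),[np.linalg.norm(b[i]-b[i-1]).round(4) for i in range(4)])
# others from top, rough
for n,p,z in [("cup",(243,161),.075),("tin",(288,295),.08),("jar",(172,153),.09),("bowl",(90,248),.045),("caddy",(308,151),.069),("spoonhandle",(449,268),.01)]: print(n,onz(c,[p],z).round(3))
E
```

```text
bar ends [[0.5837 0.0598 0.193 ]
 [0.5371 0.0177 0.193 ]] [0.5604 0.0387 0.193 ] 0.06281790252786386 -137.84167794770414
strainer rim c (0.153) [[0.5592 0.0379 0.153 ]] [[ 0.5598  0.0816  0.153 ]
 [ 0.5587 -0.0071  0.153 ]]
mortar [[0.4759 0.2763 0.07  ]]
pestle top [[0.4863 0.2853 0.17  ]]
pestle shoulder [[0.4861 0.2769 0.046 ]]
scene strainer bar ends [[0.5357 0.0229 0.193 ]
 [0.5825 0.0628 0.193 ]]
scene base [[0.5671 0.0463 0.012 ]] strainer rim [[0.5582 0.0439 0.153 ]]
scene mortar rim [[0.477  0.2821 0.07  ]]
scene pestle top [[0.4781 0.2867 0.17  ]]
((374.19549560546875, 252.99075317382812), (64.84059143066406, 64.40443420410156), 19.09349250793457)
[[ 0.4313 -0.1711  0.01  ]
 [ 0.6019 -0.2341  0.01  ]
 [ 0.5397 -0.4059  0.01  ]
 [ 0.37   -0.3418  0.01  ]] [ 0.4857 -0.2882  0.01  ] [np.float64(0.1814), np.float64(0.1818), np.float64(0.1827), np.float64(0.1814)]
cup [[0.74  0.075 0.075]]
tin [[ 0.379 -0.041  0.08 ]]
jar [[0.761 0.264 0.09 ]]
bowl [[0.511 0.496 0.045]]
caddy [[ 0.767 -0.102  0.069]]
spoonhandle [[ 0.441 -0.498  0.01 ]]
```

```bash
cat >> h.py <<'E'
from scipy.spatial.transform import Rotation as R
def plan(gx,gy,gz,yaw=None):
    """grasp point target, yaw of tool y (deg, world) -> tool shift, turn"""
    o=get_obs(); r=R.from_quat(o["tool_rot"]).as_matrix()
    d=np.array([gx,gy,gz+.164])-o["position"]; y=np.degrees(np.arctan2(r[1,1],r[0,1]))
    t=None
    if yaw is not None:
        t=-((yaw-y+180)%360-180); t=np.radians(t)
    print("t",o["time"].round(2),"grasp",(o["position"]+r[:,2]*.164).round(4),"tilt z",r[:,2].round(4),"yaw",y.round(2),"F",np.round(o["ft_force"],2),"M",np.round(o["moment"],2),"w",o["grip_width"].round(4),"q",np.round(o["q"],2))
    print("shift",(r.T@d).round(4),"turn",t)
E
python3 -c "
from h import *
plan(.5598,.0405,.24,131.5)"
```

```text
Traceback (most recent call last):
  File "h.py", line 23, in plan
    print("t",o["time"].round(2),"grasp",(o["position"]+r[:,2]*.164).round(4),"tilt z",r[:,2].round(4),"yaw",y.round(2),"F",np.round(o["ft_force"],2),"M",np.round(o["moment"],2),"w",o["grip_width"].round(4),"q",np.round(o["q"],2))
              ^^^^^^^^^^^^^^^
AttributeError: 'float' object has no attribute 'round'
```

```bash
sed -i 's/o\["time"\].round(2)/np.round(o["time"],2)/; s/y.round(2)/np.round(y,2)/; s/o\["grip_width"\].round(4)/np.round(o["grip_width"],4)/' h.py
python3 -c "
from h import *
plan(.5598,.0405,.24,131.5)"
```

```text
t 0.15 grasp [0.1968 0.5927 0.24  ] tilt z [-8.0e-04 -1.5e-03 -1.0e+00] yaw 71.62 F [ 0.37  0.55 -0.05] M [ 0.01  0.01 -0.01] w 0.0871 q [ 1.07  0.53  1.43 -0.    1.18 -0.18]
shift [-5.185e-01 -4.098e-01  5.000e-04] turn -1.0450626256369209
```

Emit:
servo_tool:
  steps: [0.087,-0.5185,-0.4098,0.0,-1.045,0.087,-0.5185,-0.4098,0.0,-1.045,0.087,-0.5185,-0.4098,0.0,-1.045,0.087,-0.5185,-0.4098,0.0,-1.045,0.087,-0.5185,-0.4098,0.0,-1.045,0.087,-0.5185,-0.4098,0.0,-1.045,0.087,-0.5185,-0.4098,0.0,-1.045,0.087,-0.5185,-0.4098,0.0,-1.045,0.087,-0.5185,-0.4098,0.0,-1.045,0.087,-0.5185,-0.4098,0.0,-1.045,0.087,-0.5185,-0.4098,0.0,-1.045,0.087,-0.5185,-0.4098,0.0,-1.045]
  force: 40

```text
time: 1.65
position: [0.5622, 0.0369, 0.4046]
tool_rot: [-0.352, 0.936, -0.001, 0.001]
ft_force: [0.5, 0.5, 0.8]
grip_width: 0.0869
```

```bash
python3 - <<'E'
from h import *
plan(.5598,.0405,.19,131.5)
c=camera("wrist"); cv2.imwrite("pics/w1.png",c["pixels"])
print(proj(c,[[.5598,.0405,.193],[.5837,.0598,.193],[.5371,.0177,.193]]))
E
```

```text
t 1.65 grasp [0.5625 0.0368 0.2406] tilt z [ 0.0022 -0.001  -1.    ] yaw 131.19 F [0.47 0.45 0.83] M [0.15 0.06 0.03] w 0.0869 q [-0.13  0.44  1.59 -0.    1.1  -2.42]
shift [-0.0005  0.0044  0.0506] turn -0.005465589757518132
[[284.00957821 253.0175722 ]
 [281.71879779 298.76164904]
 [280.46588377 200.65174845]]
```

View pics/w1.png

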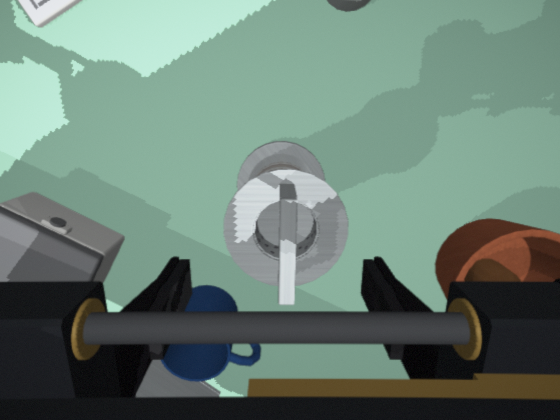

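```bash
python3 - <<'E'
from h import *
c=camera("wrist"); e=onz(c,[[288,184],[286.5,304]],.193); print(e.round(4),e.mean(0).round(4),np.linalg.norm(e[1]-e[0]),np.degrees(np.arctan2(*(e[1]-e[0])[[1,0]])))
print(onz(c,[[286,226]],.153))
m=e.mean(0)
plan(.5605,.041,.19,131.5)
E
```

```text
[[0.5256 0.016  0.193 ]
 [0.5828 0.0659 0.193 ]] [0.5542 0.0409 0.193 ] 0.0759239225898583 41.14015369335982
[[0.55469198 0.0418037  0.153     ]]
t 1.75 grasp [0.5597 0.04   0.2402] tilt z [-1.5e-03  6.0e-04 -1.0e+00] yaw 131.37 F [ 0.46 -0.25  0.12] M [0.09 0.07 0.05] w 0.0871 q [-0.13  0.44  1.59  0.    1.11 -2.42]
shift [-0.0012  0.0004  0.0502] turn -0.0022656266114825583
```

Emit:
servo_tool:
  steps: [0.087,-0.001,0,0.025,0,0.087,-0.001,0,0.05,0,0.087,-0.001,0,0.05,0,0.03,-0.001,0,0.05,0,0,-0.001,0,0.05,0,0,-0.001,0,0.05,0,0,-0.001,0,0.05,0,0,-0.001,0,0.05,0,0,-0.001,0,0.05,0,0,-0.001,0,0.05,0]
  force: 40

```text
time: 3.0
position: [0.5606, 0.0413, 0.3547]
tool_rot: [-0.354, 0.935, 0.0, -0.0]
ft_force: [0.7, -0.2, 0.3]
grip_width: 0.0248
```

```bash
python3 - <<'E'
from h import *
plan(.5605,.041,.29,131.5)
c=camera("wrist"); cv2.imwrite("pics/w2.png",c["pixels"])
E
```

```text
t 3.0 grasp [0.5606 0.0413 0.1907] tilt z [-1.e-04  0.e+00 -1.e+00] yaw 131.49 F [ 0.71 -0.24  0.32] M [ 0.05  0.07 -0.01] w 0.0248 q [-0.13  0.51  1.64  0.    0.99 -2.42]
shift [ 0.0003 -0.0002 -0.0993] turn -0.00019851118798520543
```

View pics/w2.png

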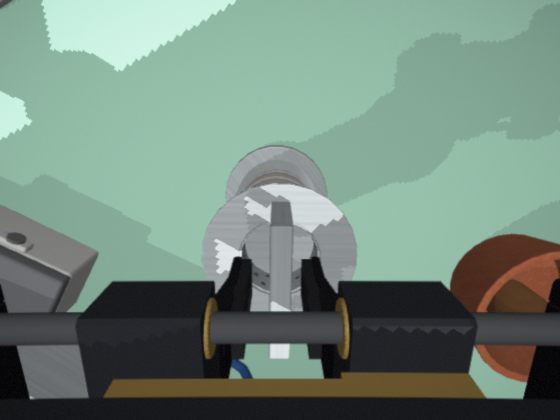

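The fingers, at x≈245 and 315, are still closing and straddle the bar at x≈281. I'll let them finish, then lift.

Emit:
servo_tool:
  steps: [0,0,0,0,0,0,0,0,0,0,0,0,0,0,0,0,0,0,0,0]

```text
time: 3.55
position: [0.5605, 0.0414, 0.3547]
tool_rot: [-0.354, 0.935, 0.0, -0.0]
ft_force: [-0.7, 0.8, -0.2]
grip_width: 0.0091
```

Emit:
servo_tool:
  steps: [0,0,0,-0.015,0,0,0,0,-0.04,0,0,0,0,-0.07,0,0,0,0,-0.08,0,0,0,0,-0.08,0]

```text
time: 4.18
position: [0.5606, 0.0414, 0.4356]
tool_rot: [-0.354, 0.935, -0.0, 0.001]
ft_force: [-0.0, -0.2, -2.0]
grip_width: 0.0092
```

```bash
python3 - <<'E'
from h import *
plan(.4857,-.2882,.25,90)
for n in ["wrist","scene"]:
    c=camera(n); cv2.imwrite(f"pics/{n}3.png",c["pixels"])
E
```

```text
t 4.18 grasp [0.5609 0.0413 0.2716] tilt z [ 1.9e-03 -3.0e-04 -1.0e+00] yaw 131.5 F [-0.01 -0.24 -1.96] M [ 0.08  0.04 -0.04] w 0.0092 q [-0.13  0.41  1.56 -0.    1.18 -2.42]
shift [ 0.2745 -0.1972  0.0215] turn 0.7242449331185317
```

View pics/wrist3.png

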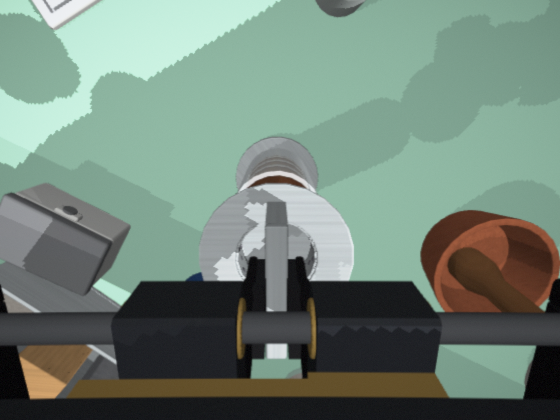

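View pics/scene3.png

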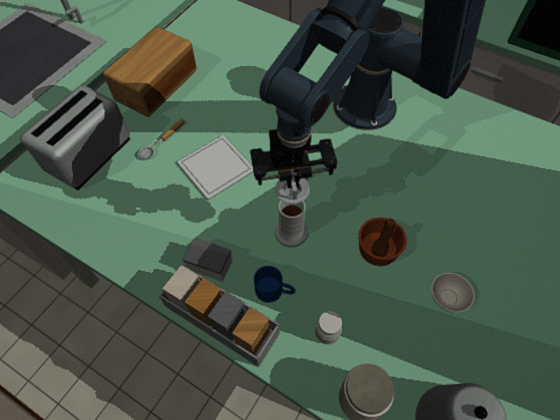

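Emit:
servo_tool:
  steps: [0,0.03,-0.02,0,0.1,0,0.07,-0.05,0,0.25,0,0.115,-0.082,0,0.4,0,0.16,-0.115,0,0.55,0,0.205,-0.147,0,0.7,0,0.245,-0.176,0,0.725,0,0.27,-0.194,0.0,0.725,0,0.2745,-0.1972,0.02,0.725,0,0.2745,-0.1972,0.05,0.725,0,0.2745,-0.1972,0.09,0.725,0,0.2745,-0.1972,0.11,0.725,0,0.2745,-0.1972,0.11,0.725]

```text
time: 5.78
position: [0.4848, -0.2876, 0.3219]
tool_rot: [0.0, 1.0, 0.002, -0.003]
ft_force: [-0.5, 0.1, -1.3]
grip_width: 0.0096
```

```bash
python3 - <<'E'
from h import *
plan(.4857,-.2882,.075,90)
for n in ["scene","wrist"]:
    c=camera(n); cv2.imwrite(f"pics/{n}4.png",c["pixels"])
E
```

```text
t 5.78 grasp [ 0.484  -0.2868  0.1579] tilt z [-0.0052  0.0047 -1.    ] yaw 89.94 F [-0.52  0.07 -1.27] M [0.02 0.01 0.03] w 0.0096 q [-0.73  0.56  1.66 -0.    0.93 -2.3 ]
shift [-0.0013 -0.001   0.0829] turn -0.0009727493507473242
```

View pics/scene4.png

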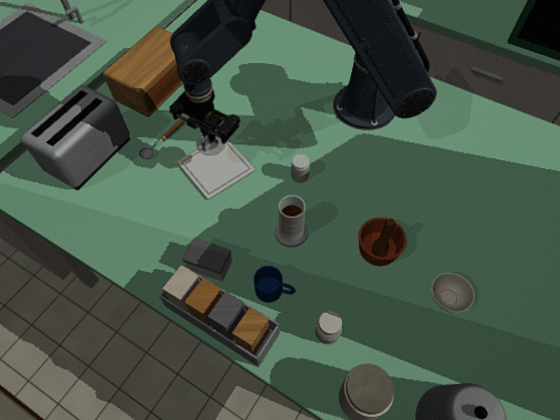

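View pics/wrist4.png

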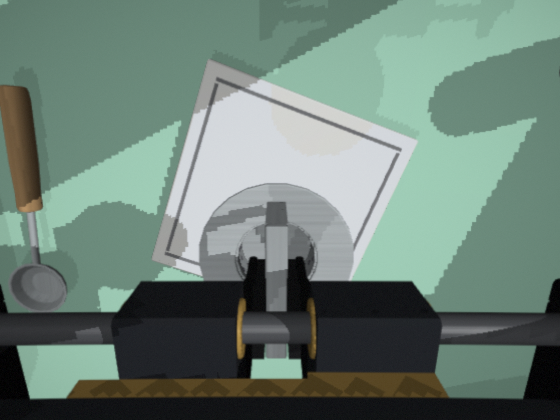

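Emit:
servo_tool:
  steps: [0,0,0,0.03,0,0,0,0,0.06,0,0,0,0,0.073,0,0,0,0,0.078,0,0,0,0,0.081,0,0,0,0,0.081,0,0,0,0,0.081,0]

```text
time: 6.75
position: [0.4859, -0.2883, 0.2444]
tool_rot: [0.0, 1.0, -0.0, 0.0]
ft_force: [0.2, 0.4, -0.9]
grip_width: 0.0094
```

Emit:
servo_tool:
  steps: [0,0,0,0.002,0,0,0,0,0.004,0,0,0,0,0.005,0,0,0,0,0.005,0]

```text
time: 7.25
position: [0.4857, -0.2883, 0.2397]
tool_rot: [0.0, 1.0, -0.0, 0.0]
ft_force: [-2.0, 1.0, 5.6]
grip_width: 0.0092
```

Emit:
servo_tool:
  steps: [0.01,0,0,-0.0005,0,0.03,0,0,-0.0005,0,0.05,0,0,-0.0005,0,0.05,0,0,-0.0005,0,0.05,0,0,-0.01,0,0.05,0,0,-0.04,0,0.05,0,0,-0.08,0,0.05,0,0,-0.13,0,0.05,0,0,-0.13,0]

```text
time: 8.38
position: [0.4867, -0.289, 0.3736]
tool_rot: [0.0, 1.0, -0.004, 0.004]
ft_force: [-0.1, -0.9, -0.7]
grip_width: 0.0498
```

```bash
python3 - <<'E'
from h import *
plan(.484,.283,.24,45)
for n in ["scene","top"]:
    c=camera(n); cv2.imwrite(f"pics/{n}5.png",c["pixels"])
    if n=="scene": s=c
    else: t=c
def crop(im,x,y,w,h,k): 
    return np.clip(cv2.resize(im[y:y+h,x:x+w],(w*k,h*k),interpolation=cv2.INTER_CUBIC).astype(float)*1.5,0,255).astype(np.uint8)
cv2.imwrite("pics/z5.png",np.hstack([crop(s["pixels"],170,125,90,80,4),crop(s["pixels"],260,170,70,80,4)]))
E
```

```text
t 8.38 grasp [ 0.4879 -0.2901  0.2096] tilt z [ 0.0078 -0.007  -0.9999] yaw 89.96 F [-0.15 -0.93 -0.67] M [ 0.04  0.03 -0.01] w 0.0498 q [-0.73  0.49  1.62  0.    1.03 -2.3 ]
shift [ 0.0028  0.5717 -0.0344] turn 0.7847438746567417
```

View pics/z5.png

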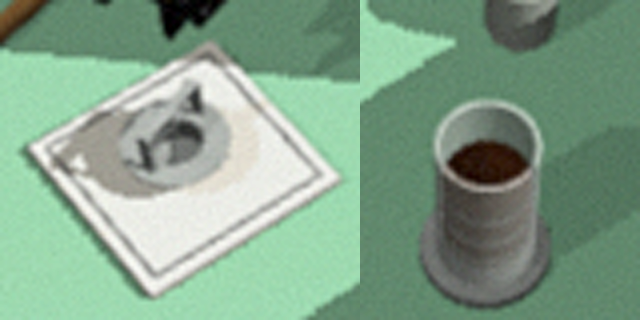

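View pics/top5.png

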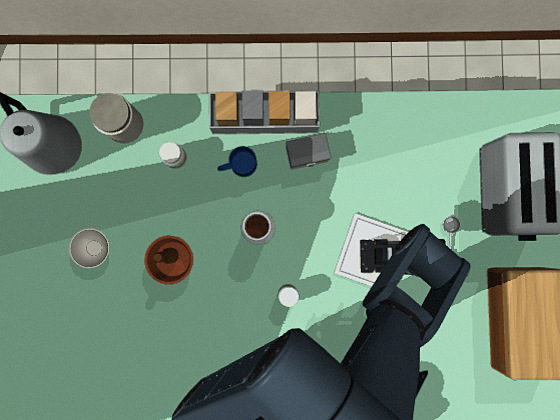

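The strainer stands flat on the board and has been let go; the tube's mouth is now free. Next I measure the tube rim and the pestle in both views.

```bash
python3 - <<'E'
from h import *
def crop(im,x,y,w,h,k): 
    return np.clip(cv2.resize(im[y:y+h,x:x+w],(w*k,h*k),interpolation=cv2.INTER_CUBIC).astype(float)*1.9,0,255).astype(np.uint8)
s=cv2.imread("pics/scene5.png"); t=cv2.imread("pics/top5.png")
def grid(im):
    for i in range(0,400,80): cv2.line(im,(i,0),(i,6),(0,0,255),1);cv2.line(im,(0,i),(6,i),(0,0,255),1)
    return im
cv2.imwrite("pics/z6.png",np.hstack([crop(t,237,206,40,40,10),crop(s,270,185,40,40,10)]))
cv2.imwrite("pics/z7.png",np.hstack([crop(t,145,240,40,40,10),crop(s,362,212,40,50,10)[:400]]))
E
```

```text
(no output)
```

View pics/z6.png

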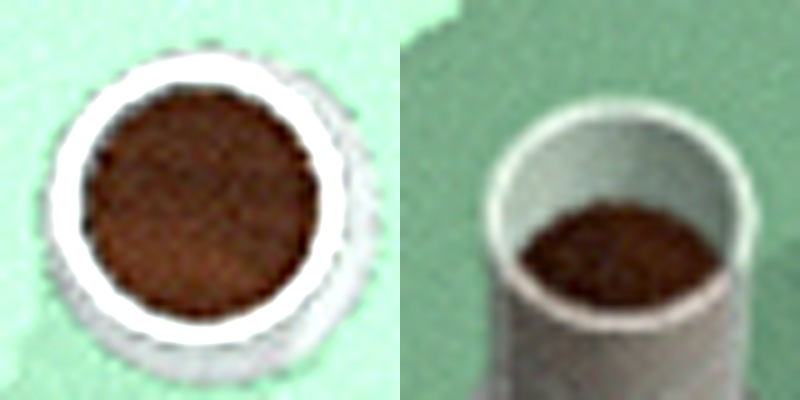

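View pics/z7.png

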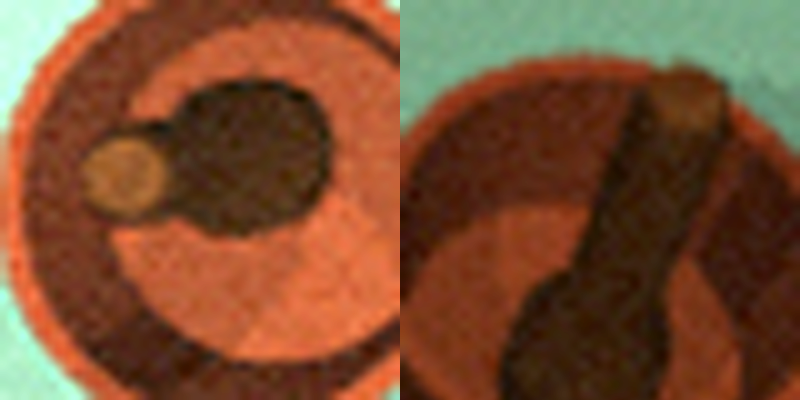

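```bash
python3 - <<'E'
from h import *
t=camera("top"); s=camera("scene")
def two(a,b,z):
    print(onz(t,[a],z).round(4),onz(s,[b],z).round(4))
    o1,d1=ray(t,[a]);o2,d2=ray(s,[b]); d1=d1[0]/np.linalg.norm(d1);d2=d2[0]/np.linalg.norm(d2)
    A=np.c_[d1,-d2]; k=np.linalg.lstsq(A,o2-o1,rcond=None)[0]; p,q=o1+k[0]*d1,o2+k[1]*d2; print("  tri",((p+q)/2).round(4),"gap",np.linalg.norm(p-q).round(4))
two((256.35,225.45),(291.8,205.95),.15)
two((157.25,256.85),(390.35,221.2),.17+.012)
# cake visible in top: zoom centre 201,200 r 118
print("cake",onz(t,[(256.6,225.5)],.1).round(4))
# project a vertical pestle hypothesis
for x,y in [(.484,.281),(.48,.278)]:
    P=[(x,y,z) for z in (.182,.172,.074,.046,.012)]
    print("top zoom",((proj(t,P)-[145,240]+.5)*10).round(0).tolist()," scene",((proj(s,P)-[362,212]+.5)*10).round(0).tolist())
E
```

```text
[[0.5633 0.0396 0.15  ]] [[0.5609 0.0418 0.15  ]]
  tri [0.5624 0.0409 0.1514] gap 0.0032
[[0.4883 0.2832 0.182 ]] [[0.486 0.286 0.182]]
  tri [0.4876 0.2846 0.1829] gap 0.0034
cake [[0.5645 0.0401 0.1   ]]
top zoom [[137.0, 191.0], [146.0, 189.0], [225.0, 175.0], [246.0, 172.0], [270.0, 168.0]]  scene [[274.0, 82.0], [266.0, 101.0], [198.0, 279.0], [180.0, 326.0], [159.0, 380.0]]
top zoom [[149.0, 207.0], [158.0, 206.0], [237.0, 190.0], [257.0, 186.0], [281.0, 182.0]]  scene [[270.0, 65.0], [262.0, 84.0], [194.0, 263.0], [176.0, 310.0], [155.0, 364.0]]
```

```bash
python3 -c "
from h import *
plan(.4875,.2845,.24,45)"
```

```text
t 8.57 grasp [ 0.4849 -0.2875  0.2038] tilt z [-0.0019  0.0017 -1.    ] yaw 89.95 F [-0.09 -0.75 -0.06] M [ 0.01  0.03 -0.02] w 0.0498 q [-0.73  0.49  1.63  0.    1.03 -2.3 ]
shift [-0.0018  0.5723 -0.0352] turn 0.7845501469962407
```

Emit:
servo_tool:
  steps: [0.087,0,0.03,-0.036,0.1,0.087,0,0.09,-0.036,0.2,0.087,-0.002,0.15,-0.036,0.3,0.087,-0.002,0.21,-0.036,0.4,0.087,-0.002,0.27,-0.036,0.5,0.087,-0.002,0.33,-0.036,0.6,0.087,-0.002,0.39,-0.036,0.7,0.087,-0.002,0.45,-0.036,0.785,0.087,-0.002,0.51,-0.036,0.785,0.087,-0.002,0.555,-0.036,0.785,0.087,-0.002,0.572,-0.036,0.785,0.087,-0.002,0.572,-0.036,0.785]

```text
time: 10.07
position: [0.4878, 0.2842, 0.4035]
tool_rot: [0.382, 0.924, -0.001, -0.001]
ft_force: [0.7, -0.1, -1.0]
grip_width: 0.0873
```

```bash
python3 - <<'E'
from h import *
plan(.4875,.2845,.14,45)
c=camera("wrist"); cv2.imwrite("pics/w8.png",c["pixels"])
print(proj(c,[[.4875,.2845,.182],[.4875,.2845,.012]]))
plan(.4875,.2845,.14,45)
E
```

```text
t 10.07 grasp [0.4874 0.284  0.2395] tilt z [-0.0023 -0.0014 -1.    ] yaw 45.08 F [ 0.72 -0.09 -1.03] M [-0.07  0.03  0.04] w 0.0873 q [ 0.33  0.45  1.59 -0.    1.11 -0.46]
shift [0.0004 0.0003 0.0995] turn 0.0014713402256498304
[[276.9912334  245.45224641]
 [276.89964527 184.36558819]]
t 10.12 grasp [0.4876 0.283  0.2397] tilt z [-0.0022 -0.0016 -1.    ] yaw 45.0 F [-0.04  0.02 -0.49] M [-0.09  0.01  0.05] w 0.0866 q [ 0.33  0.45  1.59 -0.    1.11 -0.46]
shift [0.0011 0.0008 0.0997] turn 5.230759621915775e-05
```

View pics/w8.png

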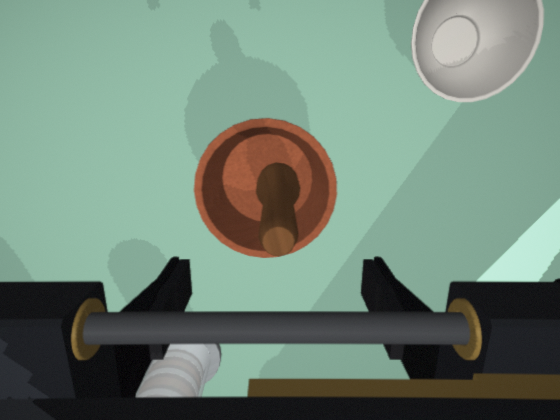

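Emit:
servo_tool:
  steps: [0.087,0.002,0.001,0.03,0,0.087,0.002,0.001,0.07,0,0.087,0.002,0.001,0.1,0,0.06,0.002,0.001,0.1,0,0.03,0.002,0.001,0.1,0,0.01,0.002,0.001,0.1,0,0.0,0.002,0.001,0.1,0,0,0.002,0.001,0.1,0,0,0.002,0.001,0.1,0,0,0.002,0.001,0.1,0,0,0.002,0.001,0.1,0,0,0.002,0.001,0.1,0]
  force: 60

```text
time: 11.62
position: [0.4874, 0.2859, 0.3048]
tool_rot: [0.383, 0.924, -0.0, -0.0]
ft_force: [-0.3, -0.1, 1.2]
grip_width: 0.0251
```

```bash
python3 - <<'E'
from h import *
plan(.5622,.0408,.30,45)
E
```

```text
t 11.62 grasp [0.4874 0.2859 0.1408] tilt z [-1.e-04 -0.e+00 -1.e+00] yaw 44.98 F [-0.3  -0.07  1.2 ] M [-0.05  0.06  0.  ] w 0.0251 q [ 0.33  0.58  1.68  0.    0.88 -0.45]
shift [-0.2263 -0.1204 -0.1592] turn -0.00033930160706205326
```

Emit:
servo_tool:
  steps: [0,0,0,-0.015,0,0,0,0,-0.05,0,0,0,0,-0.1,0,0,0,0,-0.15,0,0,0,0,-0.175,0,0,0,0,-0.18,0,0,0,0,-0.18,0,0,0,0,-0.18,0]

```text
time: 12.62
position: [0.487, 0.2858, 0.483]
tool_rot: [0.383, 0.924, -0.001, -0.001]
ft_force: [0.5, -0.4, -1.7]
grip_width: 0.0252
```

```bash
python3 - <<'E'
from h import *
plan(.5622,.0408,.32,45)
for n in ["wrist","scene"]:
    c=camera(n); cv2.imwrite(f"pics/{n}9.png",c["pixels"])
E
```

```text
t 12.62 grasp [0.4865 0.2856 0.319 ] tilt z [-0.0034 -0.0012 -1.    ] yaw 44.97 F [ 0.49 -0.43 -1.67] M [-0.09 -0.02  0.  ] w 0.0252 q [ 0.33  0.36  1.49 -0.    1.3  -0.45]
shift [-0.2264 -0.12   -0.0009] turn -0.00044642958758871367
```

View pics/wrist9.png

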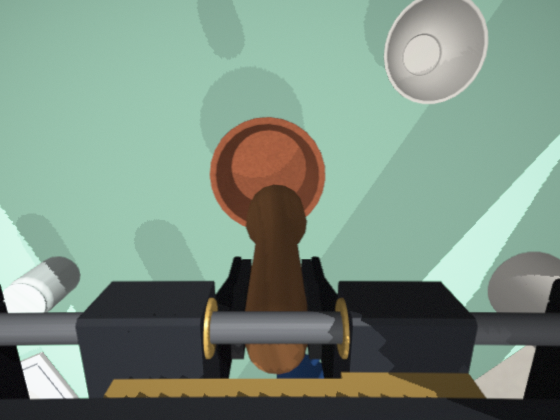

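View pics/scene9.png

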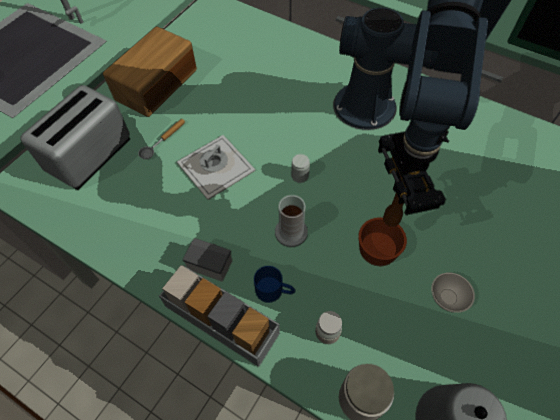

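Emit:
servo_tool:
  steps: [0,-0.02,-0.011,0,0,0,-0.06,-0.032,0,0,0,-0.11,-0.058,0,0,0,-0.16,-0.085,0,0,0,-0.2,-0.106,0,0,0,-0.22,-0.117,0,0,0,-0.2264,-0.12,0,0,0,-0.2264,-0.12,0,0,0,-0.2264,-0.12,0,0]

```text
time: 13.85
position: [0.5622, 0.0421, 0.4845]
tool_rot: [0.382, 0.924, 0.0, -0.0]
ft_force: [0.7, 0.2, -1.3]
grip_width: 0.0248
```

```bash
python3 - <<'E'
from h import *
plan(.5622,.0408,.30,45)
for n in ["wrist","scene","top"]:
    c=camera(n); cv2.imwrite(f"pics/{n}10.png",c["pixels"])
    print(n,proj(c,[[.5622,.0408,.15],[.5622,.0408,.191],[.5622,.0408,.361]]).round(1).tolist())
s=cv2.imread("pics/scene10.png")[120:250,230:360]; w=cv2.imread("pics/wrist10.png")[100:400,130:430]
cv2.imwrite("pics/z10.png",np.hstack([cv2.resize(s,(400,400),interpolation=2),cv2.resize(w,(400,400))]))
plan(.5622,.0408,.30,45)
E
```

```text
t 13.85 grasp [0.562  0.0421 0.3205] tilt z [-8.e-04  6.e-04 -1.e+00] yaw 45.05 F [ 0.7   0.2  -1.29] M [-0.04  0.02 -0.01] w 0.0248 q [-0.12  0.36  1.49  0.    1.3  -0.91]
shift [-0.0009 -0.0009  0.0205] turn 0.0008972851743034334
wrist [[275.1, 199.6], [275.0, 212.8], [273.8, 356.4]]
scene [[291.2, 206.1], [291.4, 197.9], [292.4, 157.8]]
top [[255.9, 225.9], [255.5, 225.4], [253.5, 223.2]]
t 14.0 grasp [0.5622 0.042  0.3208] tilt z [-1.e-04  2.e-04 -1.e+00] yaw 45.07 F [-0.1  -0.59 -1.06] M [-0.02  0.05 -0.02] w 0.0252 q [-0.12  0.36  1.49  0.    1.3  -0.91]
shift [-0.0008 -0.0009  0.0208] turn 0.0011626656706245516
```

View pics/z10.png

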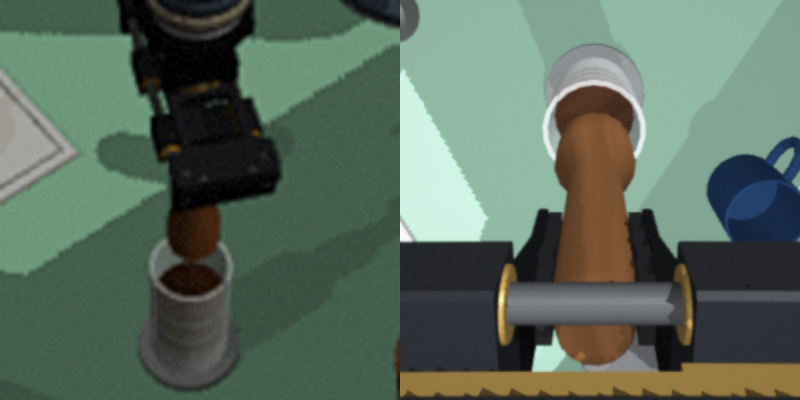

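Emit:
servo_tool:
  steps: [0,-0.0005,-0.0008,0.01,0,0,-0.0005,-0.0008,0.025,0,0,-0.0005,-0.0008,0.04,0,0,-0.0005,-0.0008,0.05,0,0,-0.0005,-0.0008,0.06,0,0,-0.0005,-0.0008,0.065,0,0,-0.0005,-0.0008,0.07,0]

```text
time: 14.88
position: [0.5625, 0.04, 0.4147]
tool_rot: [0.383, 0.924, 0.0, 0.0]
ft_force: [0.1, 1.0, -2.0]
grip_width: 0.0249
```

```bash
python3 - <<'E'
from h import *
plan(.5622,.0408,.20,45)
for n in ["wrist","scene"]:
    c=camera(n); cv2.imwrite(f"pics/{n}11.png",c["pixels"])
s=cv2.imread("pics/scene11.png")[120:250,230:360]; w=cv2.imread("pics/wrist11.png")[100:400,130:430]
cv2.imwrite("pics/z11.png",np.hstack([cv2.resize(s,(400,400),interpolation=2),cv2.resize(w,(400,400))]))
E
```

```text
t 14.88 grasp [0.5626 0.04   0.2507] tilt z [ 7.e-04 -1.e-04 -1.e+00] yaw 44.97 F [ 0.1   1.04 -2.03] M [-0.11  0.01 -0.  ] w 0.0249 q [-0.13  0.43  1.58  0.    1.13 -0.91]
shift [0.0008 0.0003 0.0507] turn -0.00045751816878264874
```

View pics/z11.png

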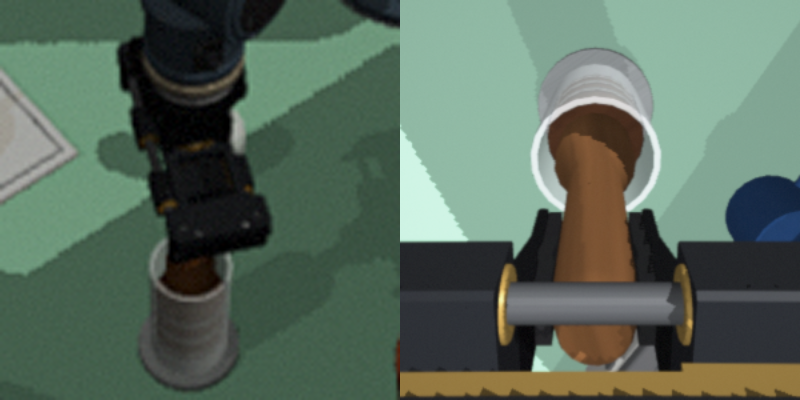

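Emit:
servo_tool:
  steps: [0,0,0,0.004,0,0,0,0,0.008,0,0,0,0,0.012,0,0,0,0,0.016,0,0,0,0,0.02,0,0,0,0,0.024,0,0,0,0,0.027,0,0,0,0,0.03,0]

```text
time: 15.98
position: [0.5624, 0.04, 0.3848]
tool_rot: [0.383, 0.924, 0.0, 0.0]
ft_force: [-0.1, 0.7, 1.7]
grip_width: 0.0248
```

Emit:
servo_tool:
  steps: [0,0,0,0.003,0,0,0,0,0.006,0,0,0,0,0.009,0,0,0,0,0.012,0,0,0,0,0.014,0]

```text
time: 16.6
position: [0.5624, 0.04, 0.3706]
tool_rot: [0.383, 0.924, 0.0, 0.0]
ft_force: [-0.7, 0.8, 3.8]
grip_width: 0.0253
```

Emit:
servo_tool:
  steps: [0,0,0,0.001,0,0,0,0,0.002,0,0,0,0,0.003,0,0,0,0,0.004,0,0,0,0,0.005,0,0,0,0,0.005,0]

```text
time: 17.35
position: [0.5624, 0.04, 0.3656]
tool_rot: [0.383, 0.924, 0.0, 0.0]
ft_force: [0.4, -0.5, 2.4]
grip_width: 0.0249
```

Emit:
servo_tool:
  steps: [0,0,0,0.0005,0,0,0,0,0.001,0,0,0,0,0.001,0]

```text
time: 17.73
position: [0.5624, 0.04, 0.3647]
tool_rot: [0.383, 0.924, 0.0, 0.0]
ft_force: [0.7, 1.2, 2.6]
grip_width: 0.0245
```

Emit:
servo_tool:
  steps: [0,0,0,0.0005,0,0,0,0,0.001,0,0,0,0,0.001,0]

```text
time: 18.1
position: [0.5624, 0.04, 0.3646]
tool_rot: [0.383, 0.924, 0.0, 0.0]
ft_force: [-1.7, -0.2, 8.3]
grip_width: 0.025
```

Emit:
servo_tool:
  steps: [0,0,0,0.0005,0,0,0,0,0.001,0,0,0,0,0.001,0,0,0,0,0.001,0]

```text
time: 18.6
position: [0.5625, 0.04, 0.3645]
tool_rot: [0.383, 0.924, 0.0, 0.001]
ft_force: [-2.5, -0.3, 12.7]
grip_width: 0.0252
```

Emit:
servo_tool:
  steps: [0,0,0,0.0005,0,0,0,0,0.001,0,0,0,0,0.001,0,0,0,0,0.001,0]

```text
time: 19.1
position: [0.5625, 0.04, 0.3644]
tool_rot: [0.383, 0.924, 0.0, 0.001]
ft_force: [-2.8, -0.5, 16.8]
grip_width: 0.0249
```

```bash
python3 - <<'E'
from h import *
plan(.5622,.0408,.32,45)
s=camera("scene")["pixels"]; cv2.imwrite("pics/z12.png",cv2.resize(s[150:260,240:350],(550,550),interpolation=2))
w=camera("wrist")["pixels"]; cv2.imwrite("pics/w12.png",w)
E
```

```text
t 19.1 grasp [0.5628 0.0399 0.2004] tilt z [ 2.e-03 -6.e-04 -1.e+00] yaw 44.99 F [-2.83 -0.46 16.78] M [ 0.05  0.97 -0.03] w 0.0249 q [-0.13  0.5   1.63 -0.    1.01 -0.91]
shift [ 0.0006  0.0005 -0.1196] turn -0.00014193488324936647
```

View pics/z12.png

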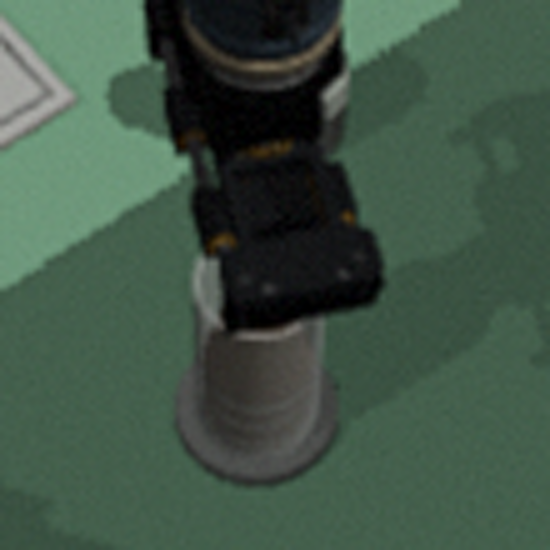

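View pics/w12.png

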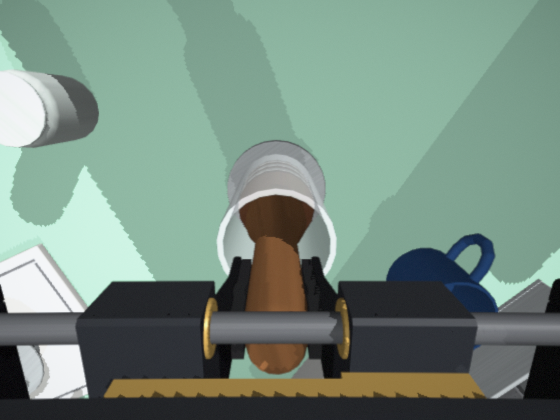

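The stack is bottomed out: about 18 N net, with the tool no longer moving and the foot at about 72 mm. I'll withdraw the pestle.

Emit:
servo_tool:
  steps: [0,0,0,-0.003,0,0,0,0,-0.015,0,0,0,0,-0.04,0,0,0,0,-0.07,0,0,0,0,-0.1,0,0,0,0,-0.12,0,0,0,0,-0.125,0,0,0,0,-0.125,0]

```text
time: 20.2
position: [0.5621, 0.0401, 0.4862]
tool_rot: [0.383, 0.924, -0.0, -0.0]
ft_force: [-0.5, -0.8, -2.1]
grip_width: 0.025
```

```bash
python3 - <<'E'
from h import *
plan(.4874,.2850,.32,45)
s=camera("scene"); im=s["pixels"]; cv2.imwrite("pics/z13.png",cv2.resize(im[130:260,220:350],(520,520),interpolation=2))
E
```

```text
t 20.2 grasp [0.562  0.0401 0.3222] tilt z [-9.e-04  2.e-04 -1.e+00] yaw 44.98 F [-0.48 -0.78 -2.13] M [-0.05 -0.03 -0.01] w 0.025 q [-0.13  0.36  1.49  0.    1.3  -0.91]
shift [0.2261 0.1203 0.0023] turn -0.0004129921922096006
```

View pics/z13.png

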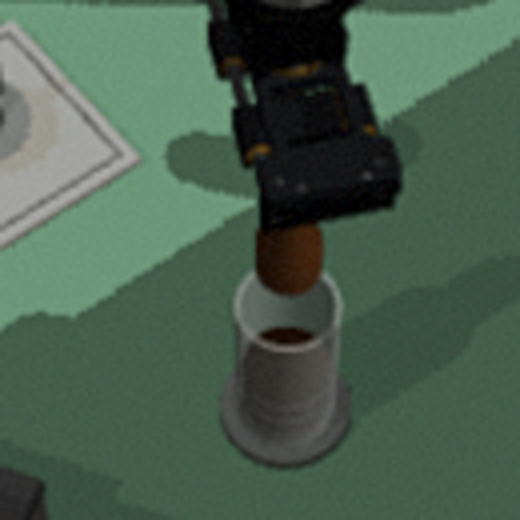

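```bash
python3 -c "
from h import *
plan(.480,.280,.32,45)"
```

```text
t 20.25 grasp [0.5617 0.0401 0.3217] tilt z [-2.1e-03  2.0e-04 -1.0e+00] yaw 44.98 F [-0.02  0.79 -1.99] M [-0.03 -0.    0.03] w 0.0251 q [-0.13  0.36  1.49 -0.    1.3  -0.91]
shift [0.2277 0.1116 0.0019] turn -0.0004206190186237246
```

Emit:
servo_tool:
  steps: [0,0.02,0.01,0,0,0,0.06,0.03,0,0,0,0.11,0.054,0,0,0,0.16,0.078,0,0,0,0.2,0.098,0,0,0,0.22,0.108,0,0,0,0.2275,0.1115,0,0,0,0.2275,0.1115,0,0,0,0.2275,0.1115,0,0]

```text
time: 21.38
position: [0.4806, 0.2791, 0.4865]
tool_rot: [0.383, 0.924, -0.0, -0.0]
ft_force: [0.4, -0.9, -2.4]
grip_width: 0.025
```

```bash
python3 - <<'E'
from h import *
plan(.480,.280,.1408,45)
c=camera("wrist"); cv2.imwrite("pics/w14.png",c["pixels"]); print(proj(c,[[.48,.28,.012],[.4775,.2777,.07]]))
t=camera("top"); cv2.imwrite("pics/t14.png",cv2.resize(t["pixels"][200:320,90:250],(640,480)))
E
```

```text
t 21.38 grasp [0.4806 0.279  0.3225] tilt z [-3.e-04 -5.e-04 -1.e+00] yaw 44.92 F [ 0.38 -0.91 -2.35] M [-0.03  0.    0.04] w 0.025 q [ 0.33  0.35  1.5  -0.    1.29 -0.46]
shift [0.0011 0.0003 0.1817] turn -0.001353824871603123
[[276.27265605 169.38843983]
 [273.33414893 178.53231443]]
```

View pics/w14.png

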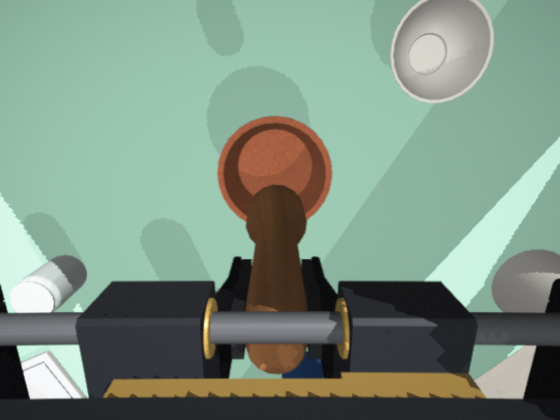

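Emit:
servo_tool:
  steps: [0,0.004,0,0.03,0,0,0.004,0,0.08,0,0,0.004,0,0.13,0,0,0.004,0,0.16,0,0,0.004,0,0.172,0,0,0.004,0,0.176,0,0,0.004,0,0.179,0,0,0.004,0,0.179,0]

```text
time: 22.48
position: [0.4779, 0.2827, 0.3087]
tool_rot: [0.383, 0.924, 0.001, 0.001]
ft_force: [-0.0, 0.3, -1.4]
grip_width: 0.025
```

Emit:
servo_tool:
  steps: [0,0,0,0.001,0,0,0,0,0.002,0,0,0,0,0.003,0,0,0,0,0.003,0]

```text
time: 22.98
position: [0.4776, 0.2826, 0.3048]
tool_rot: [0.383, 0.924, 0.0, 0.0]
ft_force: [-0.4, -1.0, -1.5]
grip_width: 0.025
```

Emit:
servo_tool:
  steps: [0,0,0,0.0005,0,0,0,0,0.001,0,0,0,0,0.001,0]

```text
time: 23.35
position: [0.4776, 0.2826, 0.3048]
tool_rot: [0.383, 0.924, 0.0, 0.0]
ft_force: [-1.4, -1.3, 6.9]
grip_width: 0.025
```

Contact with the mortar floor. Now I release slowly and retreat.

Emit:
servo_tool:
  steps: [0.027,0,0,-0.0005,0,0.035,0,0,-0.001,0,0.05,0,0,-0.001,0,0.075,0,0,-0.001,0,0.075,0,0,-0.001,0,0.075,0,0,-0.01,0,0.075,0,0,-0.04,0,0.075,0,0,-0.08,0,0.075,0,0,-0.12,0,0.075,0,0,-0.13,0,0.075,0,0,-0.13,0]

```text
time: 24.72
position: [0.4774, 0.2826, 0.4342]
tool_rot: [0.383, 0.924, 0.0, 0.0]
ft_force: [-0.0, -0.1, -1.3]
grip_width: 0.0749
```

```bash
python3 - <<'E'
from h import *
plan(.3,.5,.3,45)
w=camera("wrist")["pixels"]; s=camera("scene")["pixels"]; t=camera("top")["pixels"]
cv2.imwrite("pics/f.png",np.vstack([np.hstack([cv2.resize(w,(400,300)),cv2.resize(t,(400,300))]),np.hstack([cv2.resize(s[120:270,170:370],(400,300),interpolation=2),cv2.resize(s[190:310,340:500],(400,300),interpolation=2)])]))
E
```

```text
t 24.72 grasp [0.4775 0.2826 0.2702] tilt z [ 1.1e-03  3.0e-04 -1.0e+00] yaw 44.98 F [-0.01 -0.09 -1.31] M [-0.03  0.01 -0.02] w 0.0749 q [ 0.33  0.4   1.58 -0.    1.17 -0.45]
shift [ 0.2792  0.0283 -0.0299] turn -0.00032278820214648305
```

View pics/f.png

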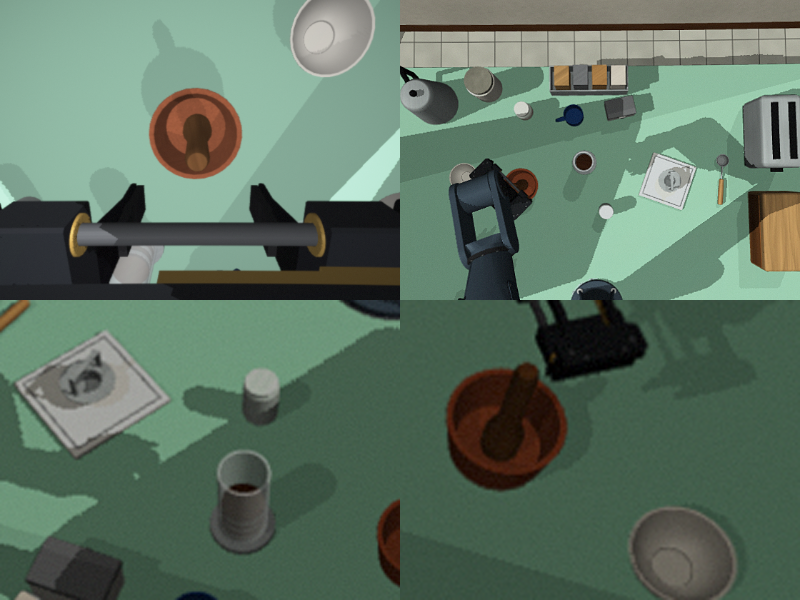

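All is in place: the pestle is upright in the mortar, the strainer is on the board, the cakes are low in the tube and the gripper is clear.

```bash
python3 -c "
from h import *
print(get_obs()['time']); print(hand_in())"
```

```text
24.875
the job is handed in; nothing more can be done
None
```

The job is done and handed in at 24.9 s of the 69 s allowed; `hand_in()` gave no verdict.

- **Strainer:** I lifted it off the tube by its handle bar and stood it near the centre of the cutting board. The last pictures show it upright and let go.
- **Tea cakes:** I pushed them down with the pestle until nothing gave. The last press was about 17 N on the wrist, roughly 18 N with the pestle's weight added. The foot stood about 72 mm above the counter by the arm's pose, which is the packed height. I did not measure the cakes separately in the images; the final picture only shows them lying low in the tube.
- **Pestle:** I set it back on the mortar floor, a few millimetres nearer the mortar's centre than before. It stands upright and free of the gripper.
- **Everything else:** the mortar and the other things look unmoved in the last top view, judged by eye rather than measured.

The two fixed cameras disagreed by about 3 mm on positions. The wrist camera put the mortar about 6 mm off my estimate, so I shifted the pestle 4 mm towards it before setting it down. No check failed.

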